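# Draw the drill's tool holder from the rack and present it level to the machine

## Robot

A 6-joint arm with a two-finger parallel gripper is mounted at the origin on the work surface; the furniture and walls round the work are solid. World frame = base frame: x ahead of the robot, y to its left, z up, the work surface at z = 0. Lengths are in m, angles in rad, forces in N, time in s.
With the tool pointing down it reaches from about 0.275 to 0.975 m from the base axis. Payload 8.4 kg.
Tool frame: the origin (TCP) lies on the mounting face of the last link; the fingertips stand 190 mm ahead of it and the grasp point (between the pads) lies 171 mm ahead of it; x points along the fingers, z is the direction in which the jaws open and shut, and the axes are right-handed (so a half turn about x gives the same grasp; the last joint's range is limited). The gripper opens to 92 mm and grips with 3 to 60 N. Pads are 20 mm wide; open, the fingers measure 128 mm over their backs; the gripper's body (75 mm by 189 mm) begins 69 mm behind the grasp point.
Start: joints at [-1.128, 0.353, 1.633, -0, 1.155, -0.002], TCP at [0.269, -0.564, 0.405] pointing down, gripper open.
Joint ranges: [-2.63, 2.63], [-0.92, 2.1], [0.06, 2.66], [-1.3, 4.44], [0, 2.69], [-3.02, 3.02]. Speed limits (rad/s): [2.22, 2.22, 2.79, 3.14, 3.14, 3.14].

## Interface

Orientations are given as a unit quaternion [x, y, z, w].
In Python, from cell import * gives the robot as it stands.
- The arm moves only by the tool send_rows, never from a script. Its argument "plan" is a list of rows, each a list of 3 entries, a list of its own where there are three numbers: the shift along the world's x, y, z each as a share of 15 cm, from -1 to 1, then the turn about the world's z as a share of 90 degrees, from -1 to 1, then the opening, from 0 (shut) to 1 (fully open). In form: [[[dx, dy, dz], spin, jaw], ...]. A call has 1 to 12 rows; each row is the pose to reach, as a shift and turn from the pose commanded when the call began; what a row does not reach only later rows make up. A row lasts 1/10 s, in which the tool goes at most 50 mm and 8.59 degrees, less where a joint would pass 70% of its speed; a pose out of reach is approached as far as the arm can. A call with a number of a shift or a turn outside -1 to 1 is refused whole. A call with a gripper value outside its range is refused whole. The fingers move at their own pace and stop on an object; the grip force is fixed at half the most. Time passes only in rows, so rows that repeat a pose let the fingers close. It gives the time, the measured TCP pose, the force and the opening at its end, in the units of the state.
- sense(): the state, without advancing time (a new reading comes with each control period).
- grab_frame(name): name is "side" or "top"; returns the picture (420x560x3 uint8, red, green, blue); there is no depth.
- camera_params(name): a dict with "K" (3x3 intrinsics, pixels), "world_to_cam" (4x4, takes a point from world to camera coordinates). Camera axes: x right, y up, looking along -z (the intrinsics and any distortion apply to the point x, -y, -z); pixel columns grow to the right and rows downward; lengths in m; the calibration is good to about 2 mm. A picture is of the moment at which its call begins. camera_params takes no time and is no camera call.
- finish_job(): hands the job in, once; it reports no verdict.
Trained networks look in the newest picture that a camera, given by its name, has taken for a name from the list of things; names that differ only in an ending like _2 or _b are one class to them, and where a whole thing is asked for, a point or a joint stands for the part that bears it (a point fixed in the world has none). Each returns a list of dicts, best first, with "conf" (0 to 1); they miss things now and then, are a little off and sometimes report something else, mostly with a low value. They report only what shows in the picture. A call takes as long as a camera call. They do not tell look-alikes from the thing itself.
- look_for(thing, camera): "rect" ([left, top, right, bottom] in pixels, round what is visible of it).
- mark_of(thing, camera): "at" ([row, column] in pixels: a listed point, or the origin of a listed thing).
The state is a dict: "time_s": time; "joints": joint angles; "qd": joint speeds; "effort": joint torques, N m; "tool_pos": TCP position; "orientation": TCP orientation; "ft_force": force on the tool from outside, world axes, zero at the start; "torque": the same for the moment, N m; "finger_gap": finger opening in m.
Only numpy, scipy, OpenCV 4.12 (cv2) and the standard library are available. Lean on these libraries where they do the work, as an engineer would, in place of code of your own. Each camera call takes 0.05 s, during which the arm holds its last target. There are 200 camera calls.

## Task

Take the tool holder that carries the long twist drill out of the tool rack: grip it by its steel body, not by the drill, draw it out of its pocket and turn it level with its taper pointing straight ahead, away from the robot, ready to go into the level magazine pocket of a machine across the floor. Finish while still holding it there in the gripper, motionless, with the whole tool at least 20 cm above the bench. Leave the other two tool holders seated in their pockets.

Things in the scene. Friction and masses are not known exactly. Their poses are not given: they have to be found in the camera images.
- tool_rack: Fixed bench rack of grey sheet steel, 300 mm wide (y), 145 mm deep (x), with three black plastic taper sleeves in a row in a sloping plate that rises from 50 mm at the front (-x) to 132 mm at the back. Origin: centre of its underside on the bench; x to its back, y along the row, z up.
- pocket_mid (a point): Seat centre of the middle pocket (mouth of the sleeve), 88 mm above the bench; the others lie 95 mm either side along the rack's y. All pocket axes lean 40 degrees from the vertical to the rack's -x side: outward direction (-0.643, 0, 0.766) in the rack's frame. The sleeve guides the taper with 1 mm of play; drawn 70 mm along the axis a holder is wholly out.
- drill_holder: Tool holder to take, steel, 0.5 to 0.8 kg, in any of the 3 pockets, told by its long thin twist drill. Origin: on its axis under its flange, at the pocket's seat; z along the axis to the drill tip. Along z in mm: stud (13 dia.) -66 to -48, taper (18 to 32 dia.) -48 to 0, flange (46 dia.) 0 to 20, plain round body (36 dia.) 20 to 54, nut (40 dia.) 54 to 72, drill 72 to 178. Mass centre z = +22.
- grip (a point): Point on the drill holder's axis in the middle of its plain 36 mm round body, 37 mm from its origin along +z: the place to grip.
- stud_end (a point): End of the drill holder's pull stud, 66 mm from its origin along -z (the taper's small end).
- drill_tip (a point): Tip of the twist drill, on the drill holder's axis, 178 mm from its origin along +z.
- twist_drill: The 10.5 mm twist drill fixed in the drill's tool holder, 106 mm of it standing out of the nut; the fingers must not touch it. Origin on its flank, 112 mm from the holder's origin towards the tip.
- mill_holder: Neighbour tool holder in another pocket: same steel body and nut, with a short end mill (16 mm dia., standing 45 mm out of the nut). Origin and axes as on the drill's holder. Leave it seated.
- face_holder: Neighbour tool holder in another pocket, with a broad face-mill head (51 mm dia., 38 to 67 mm along its axis). Origin and axes as on the drill's holder. Leave it seated.
- far_edge (a point): Point on the far edge of the bench, straight ahead of the robot: the way the taper must point. Its axes are the robot's: x straight ahead, y left, z up.
Things that resemble listed ones, but are neither listed nor needed, are in the scene too. What is shaped like the face_holder but yellow is not meant.

How it is judged:
By the outcome, as a careful person would: the job done as asked, in the order asked, and still so for the second after the job is handed in, while the arm keeps its last pose, push and grip.
It also fails if it takes over 35 s, if anything falls off the work surface, if the arm or the gripper's body presses on something with over 40 N, if the wrist force passes 120 N, or if a joint passes its speed limit or range.

## Working session

There is one attempt and no reset: what is moved stays moved. The work goes in short steps, Python scripts to look and compute and a tool call to move; the robot and the scene stay as the last step left them, time stands still between calls to the robot, and variables do not carry over. Pictures are saved under pics/ and viewed, about 8 in all and at most 12, crops included, and the job is handed in when it is done.

Besides the shell and the picture viewer there is one more tool, called as name(argument=value, ...), one argument or row to a line, values as JSON. send_rows: Moves the arm, as the interface text tells. Shift numbers are shares of 15 cm and turn numbers shares of 90 degrees, none past 1 either way. Its arguments: {"type":"object","properties":{"plan":{"type":"array"}},"required":["plan"]}

```bash
ls; mkdir -p pics; python3 - <<'E'
from cell import *
import cv2, numpy as np
s=sense(); print(s)
for c in("side","top"):
    im=grab_frame(c); cv2.imwrite(f"pics/{c}0.png",im[...,::-1])
    p=camera_params(c); print(c,p)
    for t in("drill_holder","grip","drill_tip","stud_end","twist_drill","pocket_mid","mill_holder","face_holder","far_edge"):
        print(t,[(np.round(d["at"],1).tolist(),round(d["conf"],2)) for d in mark_of(t,c)][:3])
E
```

```text
pics
{'time_s': 0.0, 'joints': array([-1.12842635e+00,  3.53628166e-01,  1.63411418e+00, -2.71172948e-05,
        1.15519737e+00, -2.38279238e-03]), 'qd': array([-0.00015034,  0.00168305, -0.00101639, -0.00233277, -0.00058711,
       -0.00037873]), 'effort': array([ 6.34544613e-04, -5.93842077e+01, -3.34221232e+01,  6.96558086e-02,
        2.34684139e-02, -1.58938033e-04]), 'tool_pos': array([ 0.26880478, -0.5639888 ,  0.40398454]), 'orientation': array([ 0.37765838,  0.59837087, -0.37716287,  0.5975572 ]), 'ft_force': array([ 0.38182837,  0.3608868 , -0.49579164]), 'torque': array([-0.0013293 ,  0.06271087,  0.02806903]), 'finger_gap': 0.09202306754843083}
side {'K': array([[392.89743617,   0.        , 273.56842607],
       [  0.        , 392.89743617, 206.38984171],
       [  0.        ,   0.        ,   1.        ]]), 'world_to_cam': array([[ 0.99962267, -0.02437787, -0.01265811, -0.57884726],
       [ 0.02310129,  0.49680041,  0.86755731, -0.13923631],
       [-0.01486064, -0.86752238,  0.49717612, -0.91645869],
       [ 0.        ,  0.        ,  0.        ,  1.        ]])}
drill_
[... 452 characters left out ...]
2, 206.70440921],
       [  0.        ,   0.        ,   1.        ]]), 'world_to_cam': array([[-0.01063267, -0.99988623, -0.01069925, -0.00126447],
       [ 0.99077621, -0.01198012,  0.13497768, -0.59952468],
       [-0.1350905 , -0.00916538,  0.99079087, -0.93385234],
       [ 0.        ,  0.        ,  0.        ,  1.        ]])}
drill_holder [([235.0, 352.3], 0.67)]
grip [([243.9, 358.5], 0.88)]
drill_tip [([289.4, 375.0], 0.91), ([236.1, 353.2], 0.28)]
stud_end []
twist_drill [([266.7, 368.5], 0.7), ([289.3, 378.4], 0.19)]
pocket_mid [([242.6, 310.8], 0.87), ([235.8, 307.7], 0.65)]
mill_holder []
face_holder [([318.1, 355.8], 0.92), ([251.2, 271.8], 0.8)]
far_edge [([134.1, 278.7], 0.58)]
```

```bash
cat > h.py <<'E'
import numpy as np
from cell import *
def P(c):
    p=camera_params(c); return p["K"]@np.diag([1,-1,-1.])@p["world_to_cam"][:3]
def proj(c,X):
    u=P(c)@np.append(X,1); return (u[:2]/u[2])[::-1]   # row, col
def tri(a,b):
    A=[]
    for c,(r,k) in(("side",a),("top",b)):
        M=P(c); A+=[k*M[2]-M[0], r*M[2]-M[1]]
    X=np.linalg.svd(np.array(A))[2][-1]; X=X[:3]/X[3]
    return X,[np.round(proj(c,X)-q,1).tolist() for c,q in(("side",a),("top",b))]
E
python3 - <<'E'
from h import *
for n,a,b in(("org",(279.6,243.8),(235,352.3)),("grip",(272.3,232.9),(243.9,358.5)),("tip",(223.6,172.7),(289.4,375)),("twist",(247.8,200),(266.7,368.5)),("mid",(249.3,241.9),(242.6,310.8)),("mid",(249.3,241.9),(235.8,307.7)),("face",(224.2,235.5),(251.2,271.8)),("far",(255.9,368.6),(134.1,278.7))):
    print(n,*tri(a,b))
E
```

```text
org [ 0.52253756 -0.17396331  0.08995779] [[-0.1, 1.0], [0.8, 0.1]]
grip [ 0.50265287 -0.18278249  0.11481358] [[0.0, -0.0], [-0.0, -0.0]]
tip [ 0.41075096 -0.19062542  0.22613731] [[0.0, -0.6], [-0.5, -0.1]]
twist [ 0.45188182 -0.19051746  0.17618212] [[-0.0, 0.5], [0.4, 0.1]]
mid [ 0.51028355 -0.07685828  0.08819905] [[0.1, -1.2], [-1.0, -0.1]]
mid [ 0.51812016 -0.07106651  0.08502245] [[-0.4, 2.8], [2.5, 0.3]]
face [0.49158367 0.01399019 0.09256766] [[0.1, -1.2], [-1.2, -0.1]]
far [ 0.79960322 -0.00407681  0.00694791] [[0.3, -1.0], [-0.9, 0.0]]
```

View pics/side0.png

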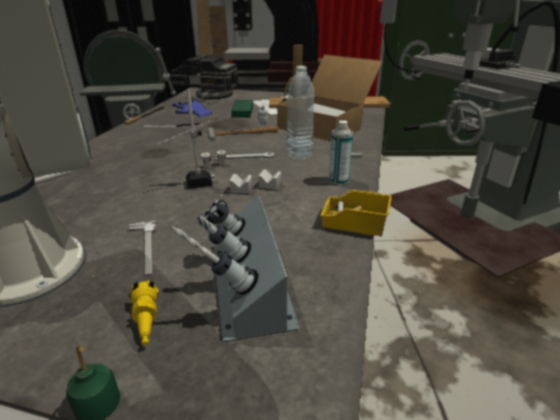

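View pics/top0.png

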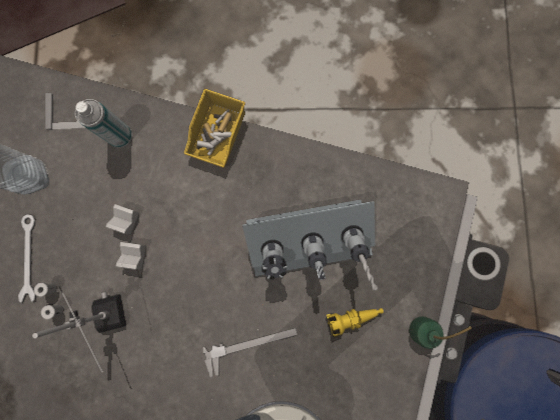

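The side view shows the rack with its long drill nearest the camera (tip about row 225, col 173). The end mill is in the middle and the face mill is furthest away. In the top view the drill tip is at about row 289, col 375, in the rack's -y pocket, and the yellow look-alike lies loose on the bench. I'll fit the rack pose to all the marks next.

```bash
python3 - <<'E'
from h import *
from scipy.optimize import least_squares
from scipy.spatial.transform import Rotation as R
obs=[("side",-95,0,(279.6,243.8)),("side",-95,37,(272.3,232.9)),("side",-95,178,(223.6,172.7)),("side",0,0,(249.7,242.6)),("side",95,0,(224.2,235.5)),
("top",-95,0,(235,352.3)),("top",-95,37,(243.9,358.5)),("top",-95,178,(289.4,375)),("top",0,0,(242.6,310.8)),("top",95,0,(251.2,271.8))]
def pt(v,y,z):
    c,s=np.cos(v[2]),np.sin(v[2]); z=z/1e3;y=y/1e3
    return np.array([v[0]-s*y-.643*c*z, v[1]+c*y-.643*s*z, .088+.766*z])
f=lambda v:np.concatenate([proj(c,pt(v,y,z))-q for c,y,z,q in obs])
r=least_squares(f,[.51,-.08,.16],loss="soft_l1"); v=r.x
print(v,np.degrees(v[2])); print(f(v).reshape(-1,2).round(1).tolist())
for z in(0,37,42,178): print(z,pt(v,-95,z).round(4))
s=sense(); M=R.from_quat(s["orientation"]).as_matrix(); print(M.round(3))
h=np.degrees(np.arctan2(M[1,2],M[0,2])); want=np.degrees(v[2])+90; d=(want-h+90)%180-90
print("jaw dir",h,"spin",d,d/90)
E
```

```text
[ 0.5088916  -0.07918817  0.16191562] 9.277081398479801
[[0.3, 1.9], [-2.8, -0.9], [1.2, -0.2], [0.5, -2.6], [1.7, -0.2], [0.1, -0.5], [0.8, -2.5], [-0.8, 0.1], [-0.4, 0.9], [-2.0, -0.3]]
0 [ 0.5242 -0.1729  0.088 ]
37 [ 0.5007 -0.1768  0.1163]
42 [ 0.4976 -0.1773  0.1202]
178 [ 0.4112 -0.1914  0.2243]
[[ 0.     0.903  0.43 ]
 [-0.     0.43  -0.903]
 [-1.    -0.     0.   ]]
jaw dir -64.51379905557984 spin -16.209119545940382 -0.18010132828822648
```

send_rows(
  plan=[
    [[0.76,1,0.5],-0.18,1],
    [[0.76,1,0.5],-0.18,1],
    [[0.76,1,0.5],-0.18,1],
    [[0.76,1,0.5],-0.18,1],
    [[0.76,1,0.5],-0.18,1],
    [[0.76,1,0.5],-0.18,1],
  ],
)

```text
time_s: 1.6
tool_pos: [0.3836, -0.4135, 0.4803]
orientation: [0.457, 0.539, -0.457, 0.54]
ft_force: [-0.6, 0.5, -0.4]
finger_gap: 0.0921
```

send_rows(
  plan=[
    [[0.765,1,0],0,1],
    [[0.765,1,0],0,1],
    [[0.765,1,0],0,1],
    [[0.765,1,0],0,1],
    [[0.765,1,0],0,1],
  ],
)

```text
time_s: 2.1
tool_pos: [0.4992, -0.2625, 0.4786]
orientation: [0.457, 0.54, -0.457, 0.539]
ft_force: [-0.1, 0.1, -0.3]
finger_gap: 0.0921
```

send_rows(
  plan=[
    [[0,0.58,0],0,1],
    [[0,0.58,0],0,1],
    [[0,0.58,0],0,1],
    [[0,0.58,0],0,1],
  ],
)

```text
time_s: 2.5
tool_pos: [0.4973, -0.1782, 0.4792]
orientation: [0.457, 0.539, -0.458, 0.539]
ft_force: [0.3, -0.8, -0.2]
finger_gap: 0.0912
```

send_rows(
  plan=[
    [[0,0,-0.3],0,1],
    [[0,0,-0.6],0,1],
    [[0,0,-0.8],0,1],
    [[0,0,-0.8],0,1],
  ],
)

```text
time_s: 2.9
tool_pos: [0.4958, -0.1786, 0.3556]
orientation: [0.457, 0.541, -0.46, 0.536]
ft_force: [-0.4, 0.8, 1.0]
finger_gap: 0.0919
```

```bash
python3 - <<'E'
from h import *
import cv2
ims=[]
for c,(r,k) in(("side",(150,110)),("top",(140,250))):
    im=grab_frame(c)[...,::-1].copy()
    ims.append(cv2.resize(im[r:r+180,k:k+180],(400,400),interpolation=cv2.INTER_CUBIC))
cv2.imwrite("pics/a1.png",np.hstack(ims))
s=sense(); print(s["tool_pos"],s["ft_force"])
E
```

```text
[ 0.49773123 -0.17869554  0.35989076] [-0.02197821 -0.0239584   0.19775258]
```

View pics/a1.png

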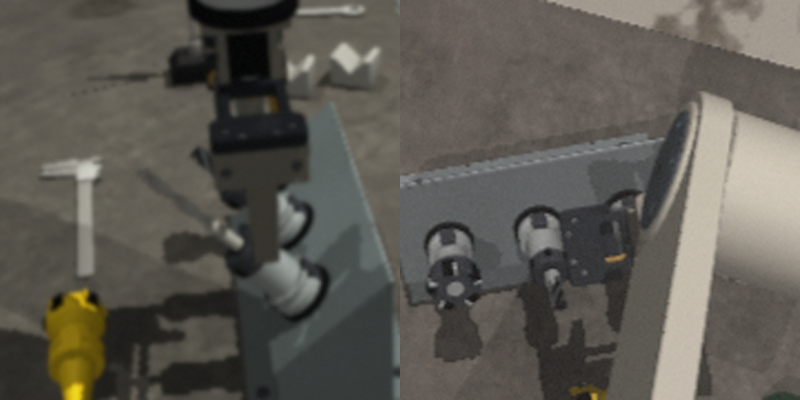

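The crop shows the near finger directly above the drill holder's body (fingertip near 265,260 in the left crop). The palm is clear of the drill, so I'll descend and close.

send_rows(
  plan=[
    [[0,0,-0.15],0,1],
    [[0,0,-0.3],0,1],
    [[0,0,-0.4],0,1],
    [[0,0,-0.46],0,1],
    [[0,0,-0.46],0,1],
  ],
)

```text
time_s: 3.5
tool_pos: [0.498, -0.1778, 0.2912]
orientation: [0.458, 0.538, -0.458, 0.539]
ft_force: [-0.4, 0.9, 0.4]
finger_gap: 0.0921
```

```bash
python3 - <<'E'
from h import *
import cv2
im=grab_frame("side")[...,::-1].copy()
cv2.imwrite("pics/a2.png",cv2.resize(im[180:320,150:310],(800,600)[:2] if 0 else (640,560),interpolation=cv2.INTER_CUBIC))
s=sense(); print(s["tool_pos"],s["ft_force"])
print("finger tip px",proj("side",s["tool_pos"]-[0,0,.19]),"grasp",proj("side",s["tool_pos"]-[0,0,.171]))
E
```

```text
[ 0.49820286 -0.17774596  0.29174142] [ 0.45427446 -0.45331579 -0.85729961]
finger tip px [276.19916829 231.0663846 ] grasp [268.00210189 230.36745742]
```

View pics/a2.png

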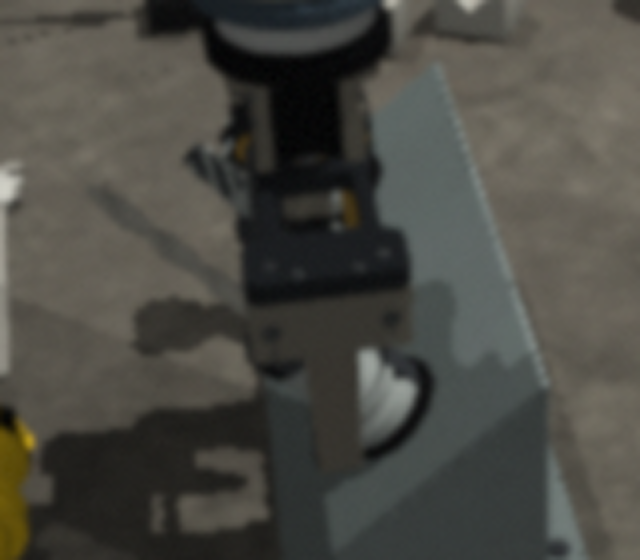

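send_rows(
  plan=[
    [[0,0,0],0,0],
    [[0,0,0],0,0],
    [[0,0,0],0,0],
    [[0,0,0],0,0],
    [[0,0,0],0,0],
    [[0,0,0],0,0],
    [[0,0,0],0,0],
    [[0,0,0],0,0],
  ],
)

```text
time_s: 4.35
tool_pos: [0.4973, -0.1771, 0.2907]
orientation: [0.458, 0.539, -0.458, 0.538]
ft_force: [-3.5, 0.2, 5.3]
finger_gap: 0.0368
```

send_rows(
  plan=[
    [[-0.016,-0.003,0.019],0,0],
    [[-0.032,-0.005,0.038],0,0],
    [[-0.063,-0.01,0.077],0,0],
    [[-0.095,-0.016,0.115],0,0],
    [[-0.127,-0.021,0.153],0,0],
    [[-0.159,-0.026,0.192],0,0],
    [[-0.19,-0.031,0.23],0,0],
    [[-0.222,-0.036,0.268],0,0],
    [[-0.254,-0.041,0.306],0,0],
    [[-0.285,-0.047,0.345],0,0],
    [[-0.317,-0.052,0.383],0,0],
    [[-0.381,-0.062,0.46],0,0],
  ],
)

```text
time_s: 5.55
tool_pos: [0.4401, -0.1865, 0.3599]
orientation: [0.458, 0.539, -0.458, 0.539]
ft_force: [-0.6, 0.8, -5.4]
finger_gap: 0.0368
```

```bash
python3 - <<'E'
from h import *
import cv2
im=grab_frame("side")[...,::-1].copy()
cv2.imwrite("pics/a3.png",cv2.resize(im[150:310,130:310],(675,600),interpolation=cv2.INTER_CUBIC))
s=sense(); print(s["tool_pos"],s["ft_force"],s["finger_gap"])
for t in("drill_tip","stud_end","grip","drill_holder"):print(t,[(np.round(d["at"],1).tolist(),round(d["conf"],2)) for d in mark_of(t,"side")][:2])
g=s["tool_pos"]-[0,0,.171]; d=np.array([-.6346,-.1036,.766])
for a in(-.108,-.042,.136): print(a,proj("side",g+a*d))
E
```

```text
[ 0.4390857  -0.18670216  0.36162415] [-1.33264377e+00  3.24099732e-03 -4.09566134e+00] 0.03687438130644949
drill_tip [([196.2, 126.8], 0.86)]
stud_end [([276.1, 239.1], 0.57)]
grip [([242.6, 195.0], 0.73)]
drill_holder [([253.3, 208.1], 0.94)]
-0.108 [272.64734652 236.0876772 ]
-0.042 [253.09903364 210.12142629]
0.136 [190.0997268 126.4387157]
```

View pics/a3.png

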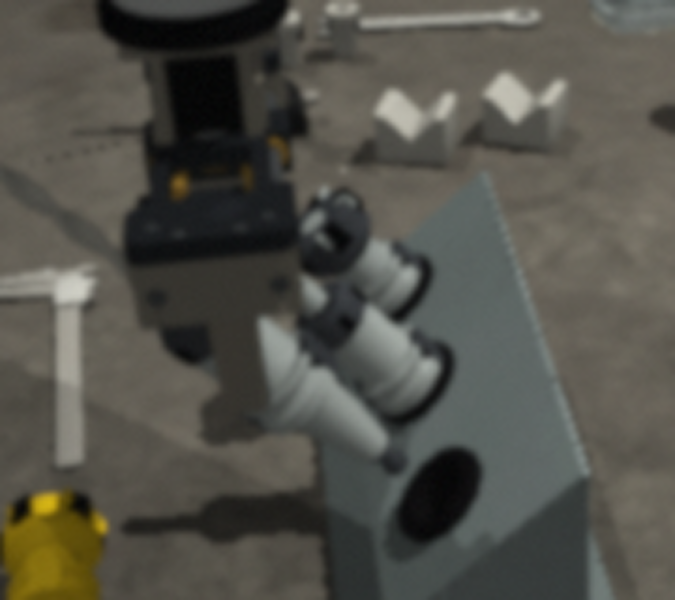

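The holder is clear of the pocket, with its stud end near 395,455 in the crop and the lean unchanged. The neighbours are still seated. The wrist only spins about vertical, so I'll pivot the round body in the pads by lowering the pull stud onto the rack's top ridge. First I need the ridge's position.

```bash
python3 - <<'E'
from h import *
def back(c,r,k,z):
    M=P(c); A=np.array([k*M[2]-M[0], r*M[2]-M[1]]); return np.linalg.solve(A[:,:2],-(A[:,3]+A[:,2]*z))
ps=np.radians(9.28); X=np.array([np.cos(ps),np.sin(ps)]);Y=np.array([-X[1],X[0]]); mid=np.array([.5089,-.0792])
for c,r,k in(("side",276.7,286.8),("side",196.7,259.9),("top",205,376),("top",221.5,247)):
    q=back(c,r,k,.132); print(c,q,"rack xy from mid:",(q-mid)@X,(q-mid)@Y)
g=sense()["tool_pos"][:2]; print("grip rack",(g-mid)@X,(g-mid)@Y, X,Y)
E
```

```text
side [ 0.59794748 -0.21922311] rack xy from mid: 0.06530199901713109 -0.15255023767564346
side [0.55043681 0.06981062] rack xy from mid: 0.06502253107424484 0.14036217780506047
top [ 0.58829372 -0.22195236] rack xy from mid: 0.055334465262766835 -0.1536870028760486
top [0.55455058 0.06730529] rack xy from mid: 0.06867845810259098 0.13722625919063733
grip rack -0.0848064287819158 -0.0949244129547849 [0.98691207 0.16125933] [-0.16125933  0.98691207]
```

send_rows(
  plan=[
    [[0,0,0.1],0,0],
    [[0,0,0.22],0,0],
    [[0,0,0.333],0,0],
    [[0.1,0.016,0.333],0,0],
    [[0.2,0.032,0.333],0,0],
    [[0.3,0.049,0.333],0,0],
    [[0.4,0.065,0.333],0,0],
    [[0.5,0.082,0.333],0,0],
    [[0.592,0.097,0.333],0,0],
    [[0.592,0.097,0.333],0,0],
  ],
)

```text
time_s: 6.8
tool_pos: [0.5313, -0.1716, 0.4093]
orientation: [0.458, 0.539, -0.457, 0.539]
ft_force: [-0.4, -1.0, -5.6]
finger_gap: 0.0372
```

```bash
python3 - <<'E'
from h import *
import cv2
im=grab_frame("side")[...,::-1].copy()
cv2.imwrite("pics/a4.png",cv2.resize(im[150:310,160:340],(675,600),interpolation=cv2.INTER_CUBIC))
s=sense(); print(s["tool_pos"],s["ft_force"],s["finger_gap"])
for t in("drill_tip","stud_end","drill_holder"):print(t,[(np.round(d["at"],1).tolist(),round(d["conf"],2)) for d in mark_of(t,"side")][:2])
g=s["tool_pos"]-[0,0,.171]
for th in(40,50,60):
    e=np.radians(th); d=np.array([-np.cos(e)*.987,-np.cos(e)*.161,np.sin(e)])
    print(th,[proj("side",g+a*d).round(1).tolist() for a in(.136,-.108,-.042)])
E
```

```text
[ 0.53026168 -0.17168187  0.40920636] [ 0.07817456  0.18230836 -6.08202806] 0.03672654363898724
drill_tip [([157.8, 181.4], 0.98)]
stud_end [([243.3, 288.0], 0.97), ([249.3, 241.3], 0.57)]
drill_holder [([228.0, 264.1], 0.62)]
40 [[167.3, 174.2], [238.4, 292.9], [221.4, 264.5]]
50 [[156.1, 184.0], [245.3, 285.6], [224.2, 261.6]]
60 [[146.5, 196.1], [251.2, 277.2], [226.7, 258.2]]
```

View pics/a4.png

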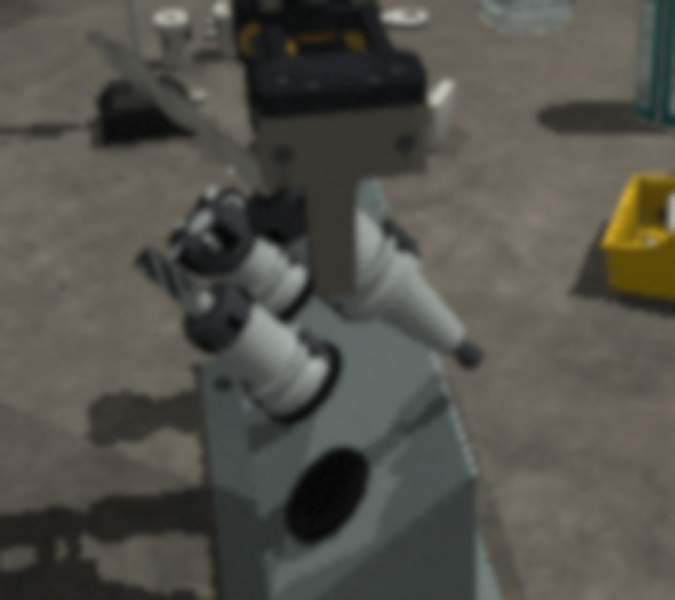

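The stud is above and just past the ridge (470,355 in the crop), and the axis is about 48° below level. I'll pivot it over the ridge along the computed arc.

send_rows(
  plan=[
    [[0,0,-0.08],0,0],
    [[0,0,-0.17],0,0],
    [[-0.044,-0.007,-0.215],0,0],
    [[-0.088,-0.014,-0.258],0,0],
    [[-0.125,-0.02,-0.303],0,0],
    [[-0.161,-0.026,-0.349],0,0],
    [[-0.19,-0.031,-0.4],0,0],
    [[-0.216,-0.035,-0.451],0,0],
    [[-0.236,-0.038,-0.506],0,0],
    [[-0.253,-0.041,-0.561],0,0],
    [[-0.263,-0.043,-0.62],0,0],
    [[-0.27,-0.044,-0.67],0,0],
  ],
)

```text
time_s: 8.2
tool_pos: [0.4885, -0.1786, 0.3082]
orientation: [0.458, 0.539, -0.458, 0.539]
ft_force: [-1.4, -0.3, -2.4]
finger_gap: 0.0375
```

```bash
cat > ang.py <<'E'
from h import *
import cv2,sys
n,r,k,ca,sa=sys.argv[1],*map(float,sys.argv[2:6]); r,k=int(r),int(k)
im=grab_frame("side")[...,::-1].copy()
cv2.imwrite(f"pics/{n}.png",cv2.resize(im[r:r+160,k:k+200],(750,600),interpolation=cv2.INTER_CUBIC))
s=sense(); print(s["tool_pos"],s["ft_force"].round(1),s["torque"].round(2),s["finger_gap"])
for t in("drill_tip","stud_end","drill_holder"):
    for c in("side","top"):
        if c=="top" and t=="drill_tip": grab_frame("top")
        print(t,c,[(np.round(d["at"],1).tolist(),round(d["conf"],2)) for d in mark_of(t,c)][:2])
g=s["tool_pos"]-[0,0,.171]
for th in(-10,0,10,20,30):
    e=np.radians(th); d=np.array([-np.cos(e)*ca,-np.cos(e)*sa,np.sin(e)])
    print(th,"side tip/stud/org",[proj("side",g+a*d).round(1).tolist() for a in(.136,-.108,-.042)],"top",[proj("top",g+a*d).round(1).tolist() for a in(.136,-.108)])
E
python3 ang.py a5 150 120 .987 .161
```

```text
[ 0.488284   -0.17842101  0.30724544] [-0.5 -1.1 -4.3] [-0.02 -0.13 -0.02] 0.03715065401235938
drill_tip side [([264.6, 146.6], 0.83)]
drill_tip top []
stud_end side [([253.7, 285.4], 0.7), ([262.8, 148.1], 0.33)]
stud_end top [([198.9, 350.9], 0.66)]
drill_holder side [([254.7, 253.8], 0.58)]
drill_holder top [([226.7, 356.6], 0.77), ([135.1, 277.6], 0.49)]
-10 side tip/stud/org [[281.7, 149.0], [245.9, 282.5], [255.4, 247.0]] top [[310.4, 368.6], [201.6, 350.5]]
0 side tip/stud/org [[271.3, 145.5], [254.2, 283.4], [258.6, 247.6]] top [[312.7, 371.1], [202.1, 349.0]]
10 side tip/stud/org [[260.2, 144.3], [262.5, 282.6], [261.9, 247.4]] top [[313.2, 373.3], [204.0, 347.8]]
20 side tip/stud/org [[248.9, 145.7], [270.5, 280.0], [265.1, 246.5]] top [[311.7, 375.2], [207.2, 347.0]]
30 side tip/stud/org [[237.6, 149.7], [278.2, 275.9], [268.2, 245.0]] top [[308.0, 376.6], [211.5, 346.5]]
```

View pics/a5.png

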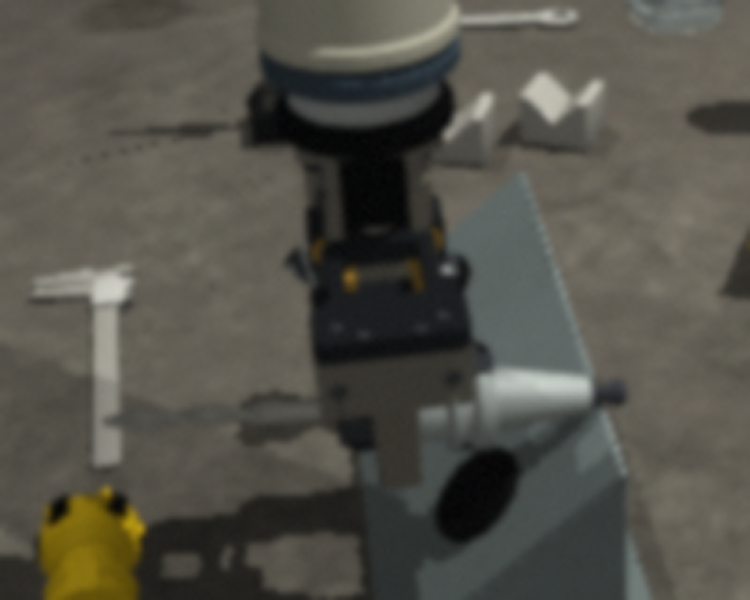

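It is nearly level on the ridge: tip row 264.6 against stud row 253.7 gives about 3° remaining. I'll lower it a little more, then lift clear and measure the angle.

send_rows(
  plan=[
    [[0,0,-0.02],0,0],
    [[0,0,-0.035],0,0],
    [[0,0,-0.035],0,0],
    [[0,0,0.05],0,0],
    [[0,0,0.15],0,0],
    [[0,0,0.3],0,0],
    [[0,0,0.45],0,0],
    [[0,0,0.6],0,0],
    [[0,0,0.75],0,0],
    [[0,0,0.9],0,0],
    [[0,0,1],0,0],
    [[0,0,1],0,0],
  ],
)

```text
time_s: 9.8
tool_pos: [0.4891, -0.1786, 0.4619]
orientation: [0.458, 0.537, -0.457, 0.54]
ft_force: [-0.3, -0.4, -5.7]
finger_gap: 0.0354
```

```bash
python3 ang.py a6 90 120 .987 .161
```

```text
[ 0.48876967 -0.178503    0.46025113] [-0.2  0.4 -6.5] [-0.01  0.14  0.  ] 0.03593196666822186
drill_tip side [([140.2, 133.8], 0.63)]
drill_tip top []
stud_end side [([213.9, 274.0], 0.84)]
stud_end top [([201.5, 359.3], 0.67)]
drill_holder side [([194.6, 241.5], 0.96), ([211.0, 272.5], 0.72)]
drill_holder top [([231.7, 368.2], 0.81)]
-10 side tip/stud/org [[206.4, 132.7], [168.2, 282.7], [178.3, 242.9]] top [[320.7, 386.3], [188.8, 364.5]]
0 side tip/stud/org [[193.2, 128.4], [178.6, 283.7], [182.4, 243.5]] top [[323.9, 389.9], [189.8, 362.3]]
10 side tip/stud/org [[179.2, 126.7], [188.9, 282.7], [186.4, 243.4]] top [[324.9, 393.3], [192.4, 360.6]]
20 side tip/stud/org [[164.9, 128.0], [198.8, 279.9], [190.4, 242.4]] top [[323.4, 396.3], [196.4, 359.3]]
30 side tip/stud/org [[150.7, 132.2], [208.1, 275.4], [194.2, 240.7]] top [[319.2, 398.8], [201.7, 358.5]]
```

View pics/a6.png

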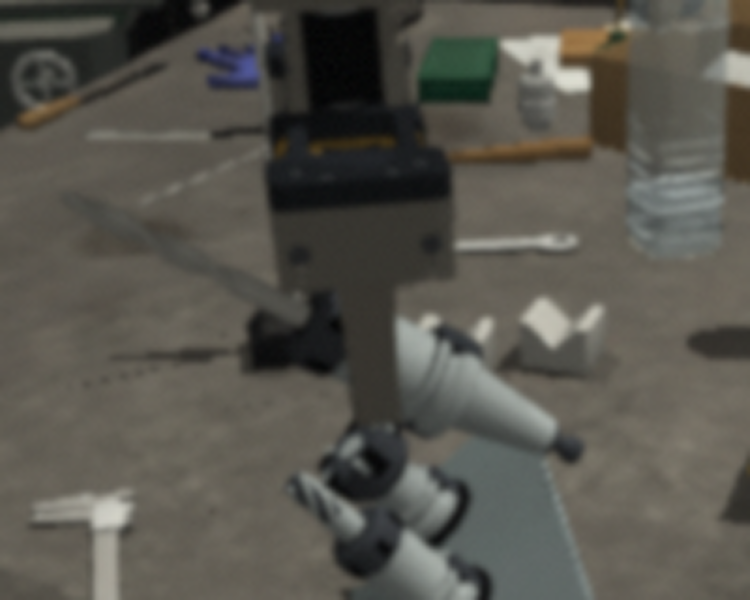

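The holder sagged when lifted: stud row 213.9 and tip row 140.2 give about 36°. Gripped at z≈42, the mass centre at 22 is too far away for the pad friction. The fix is to lay it on clear bench left of the rack, where it rests almost level on its flange and nut, and regrip right behind the flange. I'll swing it taper-ahead on the way.

send_rows(
  plan=[
    [[0,0.15,0.05],-0.02,0],
    [[0,0.35,0.1],-0.05,0],
    [[0,0.6,0.1],-0.08,0],
    [[0,0.8,0.1],-0.103,0],
    [[0,1,0.1],-0.103,0],
  ],
)

```text
time_s: 10.7
tool_pos: [0.4886, -0.0273, 0.4739]
orientation: [-0.5, -0.5, 0.5, -0.5]
ft_force: [0.2, 0.4, -6.1]
finger_gap: 0.036
```

send_rows(
  plan=[
    [[0.03,0.25,0],0,0],
    [[0.06,0.5,0],0,0],
    [[0.1,0.75,0],0,0],
    [[0.1,1,0],0,0],
  ],
)

```text
time_s: 11.1
tool_pos: [0.5042, 0.1231, 0.4738]
orientation: [0.5, 0.5, -0.5, 0.5]
ft_force: [1.0, -0.4, -5.8]
finger_gap: 0.0359
```

send_rows(
  plan=[
    [[0,0.2,-0.2],0,0],
    [[0,0.35,-0.4],0,0],
    [[0,0.4,-0.6],0,0],
    [[0,0.4,-0.8],0,0],
    [[0,0.4,-1],0,0],
    [[0,0.4,-1],0,0],
  ],
)

```text
time_s: 11.7
tool_pos: [0.5021, 0.1811, 0.3202]
orientation: [-0.497, -0.501, 0.502, -0.499]
ft_force: [-0.3, 0.0, -6.0]
finger_gap: 0.0357
```

```bash
sed -i 's/(-10,0,10,20,30)/(-5,0,5,10,20,35,50)/' ang.py; python3 ang.py a7 100 150 1 0
```

```text
[0.5030802  0.18129466 0.32249099] [ 0.3 -0.  -6.1] [ 0.05  0.07 -0.02] 0.03546807444433141
drill_tip side [([141.0, 194.6], 0.57)]
drill_tip top []
stud_end side [([192.5, 274.7], 0.58)]
stud_end top [([208.2, 203.7], 0.71)]
drill_holder side [([180.3, 255.7], 0.57)]
drill_holder top [([228.8, 193.8], 0.75)]
-5 side tip/stud/org [[175.1, 188.9], [165.4, 283.4], [168.1, 257.7]] top [[308.2, 193.7], [195.2, 193.6]]
0 side tip/stud/org [[170.9, 188.2], [168.8, 283.6], [169.4, 257.8]] top [[309.1, 192.4], [195.7, 194.6]]
5 side tip/stud/org [[166.6, 187.8], [172.2, 283.4], [170.7, 257.8]] top [[309.5, 191.1], [196.6, 195.6]]
10 side tip/stud/org [[162.3, 187.8], [175.5, 282.9], [172.0, 257.7]] top [[309.5, 189.8], [197.8, 196.5]]
20 side tip/stud/org [[153.8, 189.2], [181.8, 281.1], [174.5, 257.0]] top [[307.8, 187.1], [201.2, 198.2]]
35 side tip/stud/org [[141.7, 194.4], [190.4, 276.2], [177.9, 255.2]] top [[301.0, 183.3], [208.2, 200.5]]
50 side tip/stud/org [[131.2, 203.1], [197.5, 269.1], [180.8, 252.5]] top [[289.4, 180.0], [217.2, 202.2]]
```

View pics/a7.png

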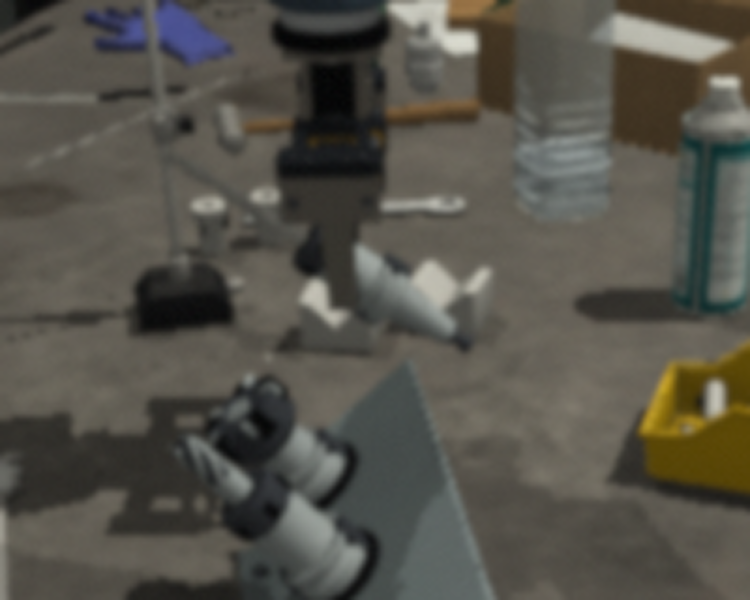

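Still about 36°, with the taper ahead over clear bench. The V-blocks and surface gauge are behind it in y. I'll lower it so the stud and then the flange come to rest on the bench.

send_rows(
  plan=[
    [[0,0,-0.2],0,0],
    [[0,0,-0.4],0,0],
    [[0,0,-0.52],0,0],
    [[-0.015,0,-0.56],0,0],
    [[-0.033,0,-0.61],0,0],
    [[-0.067,0,-0.665],0,0],
    [[-0.093,0,-0.725],0,0],
    [[-0.113,0,-0.785],0,0],
    [[-0.12,0,-0.82],0,0],
    [[-0.12,0,-0.84],0,0],
    [[-0.12,0,-0.84],0,0],
  ],
)

```text
time_s: 13.2
tool_pos: [0.486, 0.1815, 0.1979]
orientation: [0.5, 0.5, -0.5, 0.5]
ft_force: [-2.0, 0.2, -1.4]
finger_gap: 0.0375
```

```bash
python3 ang.py a8 120 150 1 0 | head -12
```

```text
[0.48609012 0.18152146 0.19813658] [-1.7  0.2 -2.8] [-0.05  0.16 -0.03] 0.03781071859287576
drill_tip side [([200.3, 189.9], 0.59), ([256.5, 369.3], 0.23)]
drill_tip top []
stud_end side [([219.1, 277.8], 0.58)]
stud_end top [([207.3, 209.9], 0.45)]
drill_holder side [([213.3, 255.5], 0.77)]
drill_holder top [([133.7, 277.4], 0.41)]
-5 side tip/stud/org [[216.5, 188.1], [207.7, 277.2], [210.1, 253.0]] top [[309.1, 205.1], [210.1, 204.9]]
0 side tip/stud/org [[212.8, 187.4], [210.7, 277.3], [211.3, 253.1]] top [[310.0, 204.2], [210.5, 205.7]]
5 side tip/stud/org [[209.0, 187.1], [213.7, 277.2], [212.4, 253.1]] top [[310.4, 203.1], [211.1, 206.4]]
10 side tip/stud/org [[205.2, 187.1], [216.6, 276.8], [213.6, 252.9]] top [[310.3, 202.1], [212.0, 207.1]]
20 side tip/stud/org [[197.7, 188.4], [222.3, 275.1], [215.8, 252.4]] top [[308.8, 200.1], [214.7, 208.5]]
```

send_rows(
  plan=[
    [[0,0,0],0,0.45],
    [[0,0,0],0,0.45],
    [[0,0,0],0,0.5],
    [[0,0,0],0,0.5],
    [[0,0,0],0,0.5],
  ],
)

```text
time_s: 14.1
tool_pos: [0.4859, 0.1815, 0.1983]
orientation: [0.5, 0.5, -0.5, 0.5]
ft_force: [-0.3, 0.4, 0.6]
finger_gap: 0.046
```

```bash
python3 ang.py a9 120 150 1 0 | head -12
```

```text
[0.48591481 0.18147231 0.19819723] [ 0.3  0.9 -0.9] [ 0.03 -0.04  0.03] 0.04631007047346328
drill_tip side [([219.7, 190.0], 0.5)]
drill_tip top []
stud_end side [([210.0, 277.0], 0.56)]
stud_end top [([210.8, 208.5], 0.44)]
drill_holder side [([211.5, 251.6], 0.48)]
drill_holder top [([238.3, 205.2], 0.7)]
-5 side tip/stud/org [[216.5, 188.1], [207.7, 277.1], [210.1, 252.9]] top [[309.2, 205.2], [210.2, 204.9]]
0 side tip/stud/org [[212.8, 187.3], [210.7, 277.3], [211.3, 253.0]] top [[310.0, 204.2], [210.5, 205.7]]
5 side tip/stud/org [[209.0, 187.0], [213.7, 277.1], [212.4, 253.0]] top [[310.4, 203.2], [211.1, 206.4]]
10 side tip/stud/org [[205.2, 187.0], [216.6, 276.7], [213.6, 252.9]] top [[310.4, 202.1], [212.1, 207.1]]
20 side tip/stud/org [[197.7, 188.3], [222.3, 275.0], [215.8, 252.3]] top [[308.9, 200.1], [214.8, 208.5]]
```

View pics/a9.png

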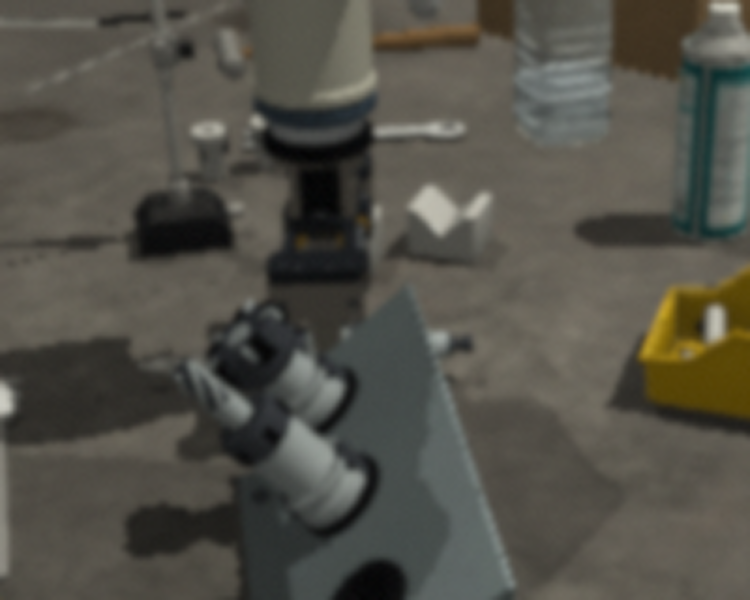

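The tool rests on the bench tilted about 3–5° taper-up (tip row 219.7, stud row 210.0), as flange-and-nut contact predicts. I'll narrow the jaws below the flange's diameter and nudge forward against its back face. That sets the axial position, then I close.

send_rows(
  plan=[
    [[0,0,-0.013],0,0.44],
    [[0,0,-0.013],0,0.44],
    [[0,0,-0.013],0,0.44],
    [[0.03,0,-0.013],0,0.44],
    [[0.06,0,-0.013],0,0.44],
    [[0.08,0,-0.013],0,0.44],
    [[0.1,0,-0.013],0,0.44],
    [[0.11,0,-0.013],0,0.44],
    [[0.11,0,-0.013],0,0.44],
    [[0.1,0,-0.013],0,0.44],
    [[0.1,0,-0.013],0,0.44],
  ],
)

```text
time_s: 15.6
tool_pos: [0.5001, 0.1811, 0.1959]
orientation: [-0.499, -0.5, 0.501, -0.5]
ft_force: [-6.3, -1.2, 3.9]
finger_gap: 0.0406
```

send_rows(
  plan=[
    [[0,0,0],0,0],
    [[0,0,0],0,0],
    [[0,0,0],0,0],
    [[0,0,0],0,0],
    [[0,0,0],0,0],
  ],
)

```text
time_s: 16.1
tool_pos: [0.5011, 0.1815, 0.1961]
orientation: [0.5, 0.5, -0.5, 0.5]
ft_force: [-0.3, 0.4, -5.7]
finger_gap: 0.0352
```

```bash
sed -i 's/(.136,-.108,-.042)/(.147,-.097,-.031)/;s/(.136,-.108)/(.147,-.097)/' ang.py; python3 ang.py a10 120 150 1 0 | head -12
```

```text
[0.50103113 0.18147987 0.19608462] [ 0.8 -0.1 -5.9] [ 0.04  0.08 -0.02] 0.0350662694404983
drill_tip side [([211.2, 280.7], 0.7), ([211.6, 190.5], 0.59)]
drill_tip top []
stud_end side []
stud_end top [([208.2, 207.5], 0.54), ([252.2, 275.3], 0.42)]
drill_holder side [([213.9, 254.4], 0.47)]
drill_holder top [([234.6, 206.7], 0.44)]
-5 side tip/stud/org [[217.5, 189.7], [208.7, 278.6], [211.1, 254.5]] top [[307.3, 205.4], [208.7, 205.2]]
0 side tip/stud/org [[213.4, 189.0], [211.3, 278.8], [211.9, 254.6]] top [[308.2, 204.4], [209.0, 205.9]]
5 side tip/stud/org [[209.4, 188.6], [214.0, 278.7], [212.8, 254.5]] top [[308.6, 203.3], [209.6, 206.5]]
10 side tip/stud/org [[205.2, 188.7], [216.6, 278.3], [213.6, 254.5]] top [[308.5, 202.2], [210.4, 207.2]]
20 side tip/stud/org [[197.1, 190.0], [221.7, 276.7], [215.3, 254.0]] top [[306.9, 200.0], [212.9, 208.4]]
```

send_rows(
  plan=[
    [[0,0,0.02],0,0],
    [[0,0,0.05],0,0],
    [[0,0,0.1],0,0],
    [[0,0,0.2],0,0],
    [[0,0,0.35],0,0],
    [[0,0,0.5],0,0],
    [[0,0,0.65],0,0],
    [[0,0,0.8],0,0],
    [[0,0,0.9],0,0],
    [[0,0,0.97],0,0],
    [[0,0,1],0,0],
    [[0,0,1],0,0],
  ],
)

```text
time_s: 17.7
tool_pos: [0.5008, 0.1815, 0.3466]
orientation: [0.5, 0.5, -0.5, 0.5]
ft_force: [0.8, 1.0, -6.4]
finger_gap: 0.0352
```

```bash
python3 ang.py a11 100 150 1 0
```

```text
[0.50060391 0.18138119 0.34591279] [ 0.1  0.1 -5.6] [-0.03  0.05  0.03] 0.03521505891358663
drill_tip side [([164.4, 180.6], 0.83)]
drill_tip top []
stud_end side [([163.2, 282.2], 0.91)]
stud_end top [([202.3, 194.9], 0.7)]
drill_holder side [([163.4, 254.3], 0.63)]
drill_holder top [([200.0, 193.4], 0.55), ([231.4, 191.9], 0.52)]
-5 side tip/stud/org [[167.2, 182.6], [157.4, 278.1], [160.0, 252.1]] top [[316.0, 191.1], [199.7, 191.0]]
0 side tip/stud/org [[162.5, 181.7], [160.5, 278.3], [161.0, 252.2]] top [[317.2, 189.6], [200.2, 192.0]]
5 side tip/stud/org [[157.8, 181.3], [163.5, 278.1], [162.0, 252.2]] top [[317.8, 188.1], [200.9, 192.9]]
10 side tip/stud/org [[153.0, 181.3], [166.6, 277.7], [163.0, 252.1]] top [[317.9, 186.5], [202.0, 193.8]]
20 side tip/stud/org [[143.6, 182.7], [172.4, 276.1], [164.9, 251.6]] top [[316.2, 183.4], [205.0, 195.4]]
35 side tip/stud/org [[130.1, 188.2], [180.4, 271.7], [167.5, 250.3]] top [[309.0, 179.0], [211.5, 197.5]]
50 side tip/stud/org [[118.5, 197.7], [186.9, 265.3], [169.7, 248.3]] top [[296.1, 175.1], [219.8, 199.2]]
```

View pics/a11.png

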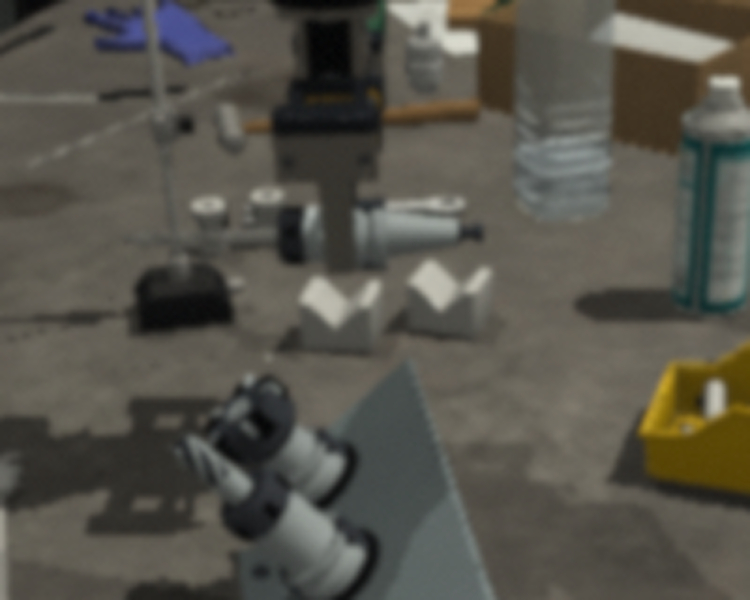

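The tool hangs level at about 0.5°: tip row 164.4, stud row 163.2, taper ahead. Both neighbours are still seated. I'll raise it slowly and hold.

send_rows(
  plan=[
    [[0,0,0.03],0,0],
    [[0,0,0.1],0,0],
    [[0,0,0.2],0,0],
    [[0,0,0.35],0,0],
    [[0,0,0.5],0,0],
    [[0,0,0.62],0,0],
    [[0,0,0.72],0,0],
    [[0,0,0.78],0,0],
    [[0,0,0.8],0,0],
    [[0,0,0.8],0,0],
    [[0,0,0.8],0,0],
    [[0,0,0.8],0,0],
  ],
)

```text
time_s: 19.3
tool_pos: [0.5007, 0.1814, 0.4654]
orientation: [-0.499, -0.5, 0.5, -0.5]
ft_force: [-0.1, -0.2, -6.0]
finger_gap: 0.035
```

```bash
python3 ang.py a12 60 150 1 0 | head -13; python3 - <<'E'
from h import *
s=sense();print(s["time_s"],s["qd"].round(3),s["orientation"].round(3))
for t in("mill_holder","face_holder"):print(t,[(np.round(d["at"],1).tolist(),round(d["conf"],2)) for d in mark_of(t,"side")][:2])
E
```

```text
[0.50068727 0.18142101 0.46541081] [ 0.7  0.2 -6.3] [0.06 0.06 0.02] 0.03518201035894493
drill_tip side [([117.4, 174.7], 0.75)]
drill_tip top []
stud_end side [([115.7, 278.4], 0.74)]
stud_end top [([190.1, 176.6], 0.89)]
drill_holder side [([117.7, 249.8], 0.62)]
drill_holder top [([288.1, 177.5], 0.73), ([225.3, 177.6], 0.64)]
-5 side tip/stud/org [[121.3, 176.2], [110.5, 277.8], [113.5, 250.2]] top [[325.4, 175.2], [189.7, 175.4]]
0 side tip/stud/org [[116.0, 175.2], [114.0, 278.0], [114.6, 250.3]] top [[326.9, 173.2], [190.3, 176.7]]
5 side tip/stud/org [[110.7, 174.7], [117.5, 277.8], [115.7, 250.3]] top [[327.8, 171.1], [191.3, 177.9]]
10 side tip/stud/org [[105.3, 174.7], [120.9, 277.4], [116.8, 250.1]] top [[328.1, 169.0], [192.7, 179.1]]
20 side tip/stud/org [[94.6, 176.1], [127.5, 275.6], [118.9, 249.7]] top [[326.5, 164.7], [196.3, 181.3]]
35 side tip/stud/org [[79.3, 181.9], [136.5, 271.0], [121.9, 248.2]] top [[318.4, 158.4], [204.0, 184.2]]
19.7 [-0.001 -0.     0.001 -0.    -0.001 -0.001] [ 0.5  0.5 -0.5  0.5]
mill_holder [([252.0, 240.9], 0.69), ([115.6, 276.9], 0.66)]
face_holder [([316.8, 144.1], 0.9), ([227.6, 236.9], 0.68)]
```

View pics/a12.png

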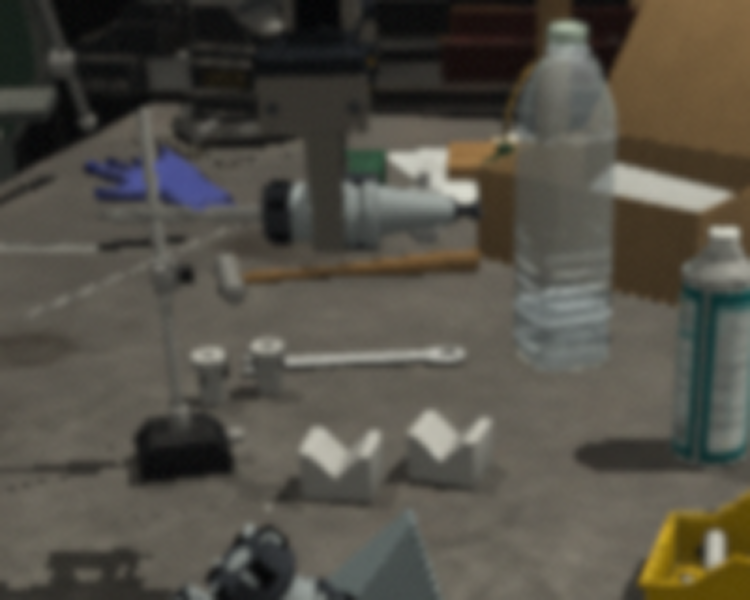

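The tool is level with its taper ahead: tip row 117.4 and stud row 115.7, where exactly level would be 116.0 and 114.0. The axis is at z≈0.29 and nothing is moving.

```bash
python3 -c "
from cell import *
print(finish_job())"
```

```text
the job is handed in; nothing more can be done
None
```

The drill's holder is out of the rack and held level by its steel body, taper pointing straight ahead. I handed the job in at about 20 s; no verdict is reported.

**How it went:** I gripped the body and drew the holder out along its pocket axis. The arm can only spin the tool about vertical, so I levelled it by pivoting it in the pads over the rack's top ridge. That did not hold: when lifted, it sagged to about 36°. I then laid it on clear bench left of the rack, regripped the body right behind the flange, nearer the mass centre, and lifted it.

**Last checks:**
- **Level:** the drill tip and stud marks put it within about 1° of level.
- **Direction:** the gripper heading is exactly straight ahead. The stud mark in the top view fits this, but that camera did not find the drill tip.
- **Height:** the tool axis is about 0.29 m above the bench and its lowest point about 0.27 m.
- **Hold:** joint speeds are about zero, the wrist carries a steady 6 N, and the finger opening reads 35.2 mm on the 36 mm body.
- **Neighbours:** both looked seated in the last picture showing them whole, and their final marks are within about 4 pixels of where they started.

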